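# Set out a kiln shelf for firing

## Task

Set out the kiln shelf from the ware board: lay the flat clay disc on the shelf midway between the two props, stand the tall beaker centred on that disc, stand the short cup directly behind the square prop (on its far side from the robot) and the cone pack directly in front of the round prop, its row of cones parallel to the shelf's front edge. Leave about 4 cm clear between the cup and its prop and between the cone pack and its prop, taking behind and in front square to the shelf's edges. Keep the pieces upright, set them down gently without dropping them, and leave the shallow dish and the three-armed stilt lying where they are.

Things in the scene. Friction and masses are not known exactly. Their poses are not given: they have to be found in the camera images.
- kiln_shelf: Grey refractory kiln shelf lying fixed on the table, 270 mm deep (its x) by 320 mm wide (its y), 16 mm thick; it may lie on the robot's left or right, turned up to 0.2 rad. Origin: centre of its underside (top face at z = 16 mm). Its +x points away from the robot (behind), -x towards the robot (in front; the front edge is the 320 mm edge nearer the robot), y along the front edge.
- ware_board: White-faced ware board lying fixed on the table beside the shelf, 250 mm (its x, away from the robot) by 330 mm (its y), 18 mm thick. Origin: centre of its underside (top face at z = 18 mm). At the start it carries the six loose pieces in two rows of three, the rows about 130 mm apart along its x, the pieces in a row about 110 mm apart along its y, in any order.
- prop_square: Square kiln prop, pale fired clay, 40 x 40 mm, 60 mm high, standing fixed near the middle of the left or right half of the shelf. Origin: centre of its underside, on the shelf's top face; axes parallel to the shelf's.
- prop_round: Round tubular kiln prop, pale fired clay, 45 mm diameter, 60 mm high, standing fixed on the other half of the shelf, about 185 mm from the square prop. Origin: centre of its underside; axes parallel to the shelf's.
- cookie: Flat round clay disc (kiln cookie), terracotta, loose, 58 mm diameter, 16 mm thick, about 80 g. Origin: centre of its underside.
- beaker: Tall unglazed terracotta beaker, loose, open at the top, straight sides 48 mm outside diameter (44 mm at the foot), 86 mm high, wall 4 mm, about 200 g. Origin: centre of its underside, z up along its axis.
- cup: Short unglazed terracotta cup, loose, wider and lower than the beaker: straight sides 62 mm outside diameter (58 mm at the foot), 50 mm high, wall 4 mm, about 140 g. Origin: centre of its underside, z up.
- cone_pack: Cone pack: an off-white clay bar 72 mm long (its x), 22 mm wide (its y), 20 mm high with three slim cones standing in a row along it, leaning slightly, 53 mm high in all; loose, about 80 g. Take it across the bar's 22 mm width. Origin: centre of the bar's underside, z up. Either end may point either way. Open the gripper only part way beside its prop.
- dish: Bystander, loose on the ware board: shallow off-white dish, 60 mm across the rim, 24 mm high. Origin: centre of its underside. Leave it alone.
- stilt: Bystander, loose on the ware board: pale three-armed kiln stilt, about 62 mm across, 16 mm high. Origin: centre of its underside. Leave it alone.
Things that resemble listed ones, but are neither listed nor needed, are in the scene too. What is shaped like the beaker but green is not meant. Leave any purple look-alike of the cone_pack alone.

How it is judged:
On the way, in this order (a step that is already met when the one before it is completed fails the run):
1. the disc lies on the kiln shelf midway between the props (horizontal distance between cookie and prop_square below 0.11 m and horizontal distance between cookie and prop_round below 0.11 m and x of cookie in the frame of prop_square between -0.02 and 0.02 m and x of cookie in the frame of prop_round between -0.02 and 0.02 m and z of cookie in the frame of kiln_shelf between 0.013 and 0.019 m and angle between cookie's own z axis and vertical below 0.08 rad), for 0.2 s.
2. the tall beaker stands centred on the disc (all of step 1 and horizontal distance between beaker and cookie below 0.01 m and z of beaker in the frame of cookie between 0.013 and 0.019 m and angle between beaker's own z axis and vertical below 0.08 rad), for 0.2 s.
At the end, for the whole second after the job is handed in: Disc flat on the shelf, within 110 mm of each prop and 20 mm of each along shelf x; beaker upright on it within 10 mm; cup behind square prop, cone pack in front of round prop, each 20 to 60 mm clear, within 15 mm sideways; cone pack parallel to front edge within 0.3 rad; all released, at rest (all of step 2 and x of cup in the frame of prop_square between 0.071 and 0.111 m and y of cup in the frame of prop_square between -0.015 and 0.015 m and z of cup in the frame of kiln_shelf between 0.013 and 0.019 m and angle between each of cup, cone_pack's own z axis and vertical below 0.08 rad and x of cone_pack in the frame of prop_round between -0.0935 and -0.0535 m and y of cone_pack in the frame of prop_round between -0.015 and 0.015 m and z of cone_pack in the frame of kiln_shelf between 0.013 and 0.019 m and angle between the x axis of cone_pack and the y axis of kiln_shelf, either way round below 0.3 rad and contact force between each of cookie, beaker, cup, cone_pack and the fingers below 0.05 N and linear speed of each of cookie, beaker, cup, cone_pack below 0.02 m/s); the robot touches nothing.
It fails at once if the dish or the stilt is moved by more than 25 mm (distance of any of dish, stilt from where it was at the start of the episode above 0.025 m).
It fails at once if a piece is tipped by more than 0.6 rad (angle between any of cookie, beaker, cup, cone_pack's own z axis and vertical above 0.6 rad).
It fails at once if a piece is dropped (falls free at more than 0.7 m/s, some 25 mm) ((contact force between cookie and the fingers below 0.05 N and linear speed of cookie above 0.7 m/s) or (contact force between beaker and the fingers below 0.05 N and linear speed of beaker above 0.7 m/s) or (contact force between cup and the fingers below 0.05 N and linear speed of cup above 0.7 m/s) or (contact force between cone_pack and the fingers below 0.05 N and linear speed of cone_pack above 0.7 m/s)).
It also fails if it takes over 106 s, if anything falls off the work surface, if the arm or the gripper's body presses on something with over 40 N, if the wrist force passes 120 N, or if a joint passes its speed limit or range.

## Robot

A 6-joint arm with a two-finger parallel gripper is mounted at the origin on the work surface. World frame = base frame: x ahead of the robot, y to its left, z up, the work surface at z = 0. Lengths are in m, angles in rad, forces in N, time in s.
With the tool pointing down it reaches from about 0.3 to 0.875 m from the base axis. Payload 6.4 kg.
Tool frame: the origin (TCP) lies between the finger pads; the fingertips stand 19 mm ahead of it and the grasp point (between the pads) is the TCP; z points along the fingers, y is the line along which they close (so a half turn about z gives the same grasp; the last joint's range is limited). The gripper opens to 88 mm and grips with 3 to 60 N. Pads are 18 mm wide; open, the fingers measure 123 mm over their backs; the gripper's body (75 mm by 187 mm) begins 45 mm behind the grasp point.
Start: joints at [-0.206, 0.181, 1.607, -0, 1.354, -0.206], TCP at [0.575, 0, 0.258] pointing down, gripper open.
Joint ranges: [-2.99, 2.99], [-0.89, 2.07], [0.3, 2.58], [-1.14, 4.28], [0, 2.63], [-3.12, 3.12]. Speed limits (rad/s): [2.57, 2.57, 3.01, 3.14, 3.14, 3.14].

## Interface

Orientations are given as a unit quaternion [w, x, y, z].
In Python, from rig import env gives the robot as it stands. The module is installed in compiled form; this text tells all that it offers.
- The arm moves only by the tool step_arm, never from a script. Its argument "motion" is a list that holds one entry, the list of rows, each a list of 7 numbers: the closure in counts, from 0 (fully open) to 255 (shut), then the shift along the tool's x, y, z in m, then the turn, a rotation vector about the tool's x, y, z in degrees. In form: [[[jaw, x, y, z, rx, ry, rz], ...]]. A call has 1 to 8 rows; each row is the pose to reach, as a shift and turn from the pose commanded when the call began, along the tool's axes at that moment; what a row does not reach only later rows make up. A row lasts 1/8 s, in which the tool goes at most 62.5 mm and 10.7 degrees, less where a joint would pass 70% of its speed; a pose out of reach is approached as far as the arm can. A call with a gripper value outside its range is refused whole. The fingers move at their own pace and stop on an object; the grip force is fixed at half the most. Time passes only in rows, so rows that repeat a pose let the fingers close. It gives the time, the measured TCP pose, the force, the opening and the grip force at its end, in the units of the state.
- env.sense(): the state, without advancing time (a new reading comes with each control period).
- env.grab_frame(name): name is "scene" or "side" or "wrist"; returns the picture (480x640x3 uint8, red, green, blue); there is no depth.
- env.camera_info(name): a dict with "camera_matrix" (3x3 intrinsics, pixels), "origin" and "attitude" of the camera in the world; the wrist camera has in their place "hand_eye" (4x4, takes a point from camera to tool coordinates, whose origin is the TCP and whose axes are the flange's). Camera axes: x right, y down, z forward; pixel columns grow to the right and rows downward; lengths in m; the calibration is good to about 2 mm. A picture is of the moment at which its call begins: read the wrist's pose just before it. camera_info takes no time and is no camera call.
- env.close_job(): hands the job in; it is judged then, once.
The state is a dict: "time_s": time; "joint_positions": joint angles; "qvel": joint speeds; "effort": joint torques, N m; "tool_pos": TCP position; "orientation": TCP orientation; "ft_force": force on the tool from outside, world axes, zero at the start; "torque": the same for the moment, N m; "finger_gap": opening from 0.0 (shut) to 1.0 (fully open); "grip_force": force on a finger pad.
Only numpy, scipy, OpenCV 4.12 (cv2) and the standard library are available. Lean on these libraries where they do the work, as an engineer would, in place of code of your own. Each camera call takes 0.05 s, during which the arm holds its last target. There are 200 camera calls.

## Working session

There is one attempt and no reset: what is moved stays moved. The work goes in short steps, Python scripts to look and compute and a tool call to move; the robot and the scene stay as the last step left them, time stands still between calls to the robot, and variables do not carry over. Pictures are saved under pics/ and viewed, at most 14 in all, crops included, and the job is handed in when it is done.

Besides the shell and the picture viewer there is one more tool, called after "Call:" as name(argument=value, ...), one argument or row to a line, values as JSON. step_arm: Moves the arm, as the interface text tells. Its arguments: {"type":"object","properties":{"motion":{"type":"array"}},"required":["motion"]}

```bash
mkdir -p pics
python3 - <<'E'
from rig import env
import cv2
for n in ("scene","side"):
    cv2.imwrite(f"pics/{n}0.png",env.grab_frame(n)[:,:,::-1])
    print(n,env.camera_info(n))
print(env.camera_info("wrist")); print(env.sense())
E
```

```text
scene {'camera_matrix': array([[533.99484791,   0.        , 312.87072076],
       [  0.        , 533.99484791, 234.25228288],
       [  0.        ,   0.        ,   1.        ]]), 'origin': array([ 1.19682058, -0.36231671,  0.66706566]), 'attitude': array([-0.34889337,  0.79423836,  0.45896894, -0.19184983])}
side {'camera_matrix': array([[442.5108874 ,   0.        , 314.110713  ],
       [  0.        , 442.5108874 , 240.94872308],
       [  0.        ,   0.        ,   1.        ]]), 'origin': array([0.31814817, 0.4090971 , 0.60699767]), 'attitude': array([ 0.10976668, -0.28596025,  0.88792276, -0.34317806])}
{'camera_matrix': array([[356.04493564,   0.        , 323.23612514],
       [  0.        , 356.04493564, 240.64618775],
       [  0.        ,   0.        ,   1.        ]]), 'hand_eye': array([[-7.67194187e-04, -9.63020003e-01, -2.69428812e-01,
         6.90305892e-02],
       [ 9.99999679e-01, -6.76444094e-04, -4.29667289e-04,
         2.44362629e-04],
       [ 2.31524665e-04, -2.69429055e-01,  9.63020213e-01,
        -1.27283520e-01],
       [ 0.00000000e+00,  0.00000000e+00,  0.00000000e+00,
         1.00000000e+00]])}
{'time_s': 0.1, 'joint_positions': array([-2.06292000e-01,  1.81473087e-01,  1.60789056e+00, -3.16420894e-06,
        1.35380388e+00, -2.06278825e-01]), 'qvel': array([-0.00156985, -0.00232659, -0.00202613,  0.00164991, -0.00155289,
       -0.00113393]), 'effort': array([ 1.29169843e-03, -4.34824562e+01, -3.42694116e+01,  7.03934091e-02,
        3.40874540e-02,  2.31206508e-05]), 'tool_pos': array([5.74551343e-01, 1.15071981e-04, 2.56905079e-01]), 'orientation': array([-6.58199275e-04,  7.07110978e-01,  7.07102146e-01, -4.32242896e-04]), 'ft_force': array([-0.47473827, -0.05206188,  0.18018549]), 'torque': array([-0.00270021,  0.0090194 , -0.01085233]), 'grip_force': 0.0, 'finger_gap': 0.999099472923328}
```

View pics/scene0.png

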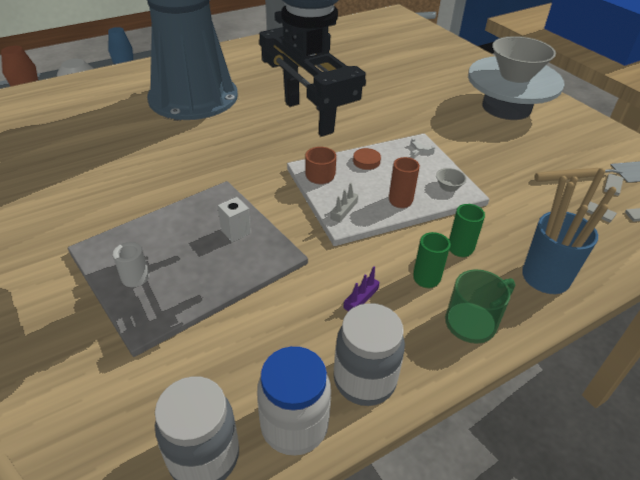

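View pics/side0.png

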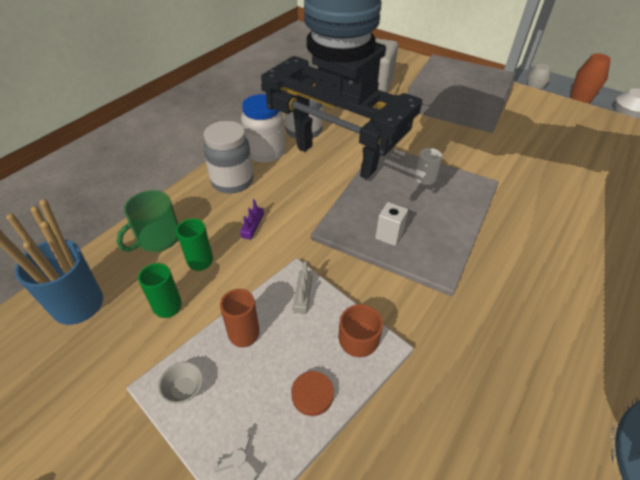

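The robot's base is at the top of the scene view. The shelf lies on its right, with the square prop at about (235,215) and the round prop at (130,262). The board lies on its left: cup (320,163), disc (367,158), stilt (418,148), cone pack (345,203), beaker (404,182), dish (450,180).

```bash
cat > h.py <<'E'
from rig import env
import numpy as np, cv2
from scipy.spatial.transform import Rotation as R
def q2R(q): return R.from_quat([q[1],q[2],q[3],q[0]]).as_matrix()
def cam(n):
    c=env.camera_info(n)
    if n!="wrist": return c["camera_matrix"],q2R(c["attitude"]),np.array(c["origin"])
    s=env.sense(); T=np.eye(4); T[:3,:3]=q2R(s["orientation"]); T[:3,3]=s["tool_pos"]
    M=T@c["hand_eye"]; return c["camera_matrix"],M[:3,:3],M[:3,3]
def ray(C,px,z):
    K,Rm,o=C; px=np.atleast_2d(px).astype(float)
    d=np.c_[px,np.ones(len(px))]@np.linalg.inv(K).T@Rm.T
    return o+d*((z-o[2])/d[:,2])[:,None]
def proj(C,P):
    K,Rm,o=C; p=(np.atleast_2d(P)-o)@Rm@K.T; return p[:,:2]/p[:,2:]
E
python3 - <<'E'
from h import *
np.set_printoptions(precision=4,suppress=True)
C=cam("scene")
print("shelf",ray(C,[(70,250),(230,184),(306,260),(137,348)],.016))
print("board",ray(C,[(288,170),(426,137),(487,200),(333,242)],.018))
print("props sq,rd top",ray(C,[(233,206),(129,251)],.076))
print("cup",ray(C,[(320,155)],.068),"disc",ray(C,[(367,157)],.034),"beaker",ray(C,[(405,165)],.104),"cone base",ray(C,[(345,208)],.038),"dish",ray(C,[(451,176)],.042),"stilt",ray(C,[(420,149)],.026))
E
```

```text
shelf [[ 0.4308 -0.3845  0.016 ]
 [ 0.395  -0.0712  0.016 ]
 [ 0.6505 -0.0443  0.016 ]
 [ 0.6839 -0.345   0.016 ]]
board [[0.4123 0.0498 0.018 ]
 [0.453  0.3762 0.018 ]
 [0.6841 0.3381 0.018 ]
 [0.6373 0.0178 0.018 ]]
props sq,rd top [[ 0.5277 -0.1185  0.076 ]
 [ 0.5483 -0.3038  0.076 ]]
cup [[0.4598 0.096  0.068 ]] disc [[0.4712 0.203  0.034 ]] beaker [[0.6054 0.1862 0.104 ]] cone base [[0.5894 0.0724 0.038 ]] dish [[0.6134 0.303  0.042 ]] stilt [[0.4926 0.326  0.026 ]]
```

Call:
step_arm(
  motion=[
    [[0,-0.06,-0.03,0,0,0,0],[0,-0.12,-0.03,0,0,0,0],[0,-0.18,-0.03,0,0,0,0],[0,-0.21,-0.03,0,0,0,0],[0,-0.21,-0.03,0,0,0,0],[0,-0.21,-0.03,0,0,0,0]],
  ],
)

```text
time_s: 0.85
tool_pos: [0.5448, -0.2091, 0.2572]
orientation: [-0.001, 0.707, 0.707, 0.0]
ft_force: [0.0, -0.3, -0.1]
finger_gap: 1.0
grip_force: 0.0
```

Run:
```python
from h import *
import pickle
C=cam("wrist"); f=env.grab_frame("wrist"); cv2.imwrite("pics/w1.png",f[:,:,::-1]); pickle.dump(C,open("w1.pkl","wb"))
print(env.sense()["tool_pos"],env.sense()["orientation"],env.sense()["time_s"])
```

```text
[ 0.54493588 -0.20873258  0.25739828] [-4.86546985e-04  7.06746437e-01  7.07466772e-01  5.69965774e-05] 0.9
```

View pics/w1.png

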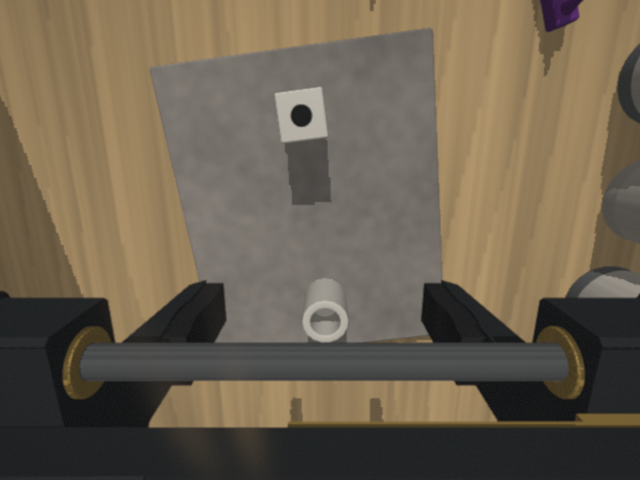

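Call:
step_arm(
  motion=[
    [[0,0.06,0.02,0,0,0,0],[0,0.12,0.02,0,0,0,0],[0,0.18,0.02,0,0,0,0],[0,0.24,0.02,0,0,0,0],[0,0.3,0.02,0,0,0,0],[0,0.36,0.02,0,0,0,0],[0,0.4,0.02,0,0,0,0],[0,0.4,0.02,0,0,0,0]],
  ],
)

```text
time_s: 1.9
tool_pos: [0.5636, 0.1942, 0.2577]
orientation: [-0.0, 0.705, 0.709, 0.0]
ft_force: [0.1, -0.2, 0.2]
finger_gap: 1.002
grip_force: 0.0
```

Run:
```python
from h import *
import pickle
C=cam("wrist"); f=env.grab_frame("wrist"); cv2.imwrite("pics/w2.png",f[:,:,::-1]); pickle.dump(C,open("w2.pkl","wb"))
print(env.sense()["tool_pos"],env.sense()["orientation"],env.sense()["time_s"])
```

```text
[0.5639437  0.19236481 0.25764984] [-1.96357701e-05  7.05464226e-01  7.08745512e-01 -1.53527529e-04] 1.95
```

View pics/w2.png

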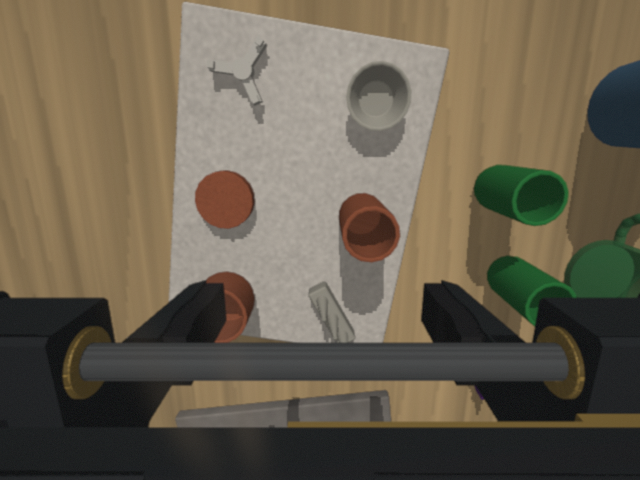

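w1 shows the shelf, with a front-left corner at (151,69) and a back-left corner at (432,29). The square prop's top has corners (275,94), (323,87), (327,136) and (281,142); the round prop's ring is centred at (325,321). w2 shows the disc at (225,199), the beaker rim at (370,234), the cone pack bar from about (318,288) to (348,340), and the cup at about (222,310), partly hidden.

Run:
```python
from h import *
import pickle
np.set_printoptions(precision=4,suppress=True)
C1=pickle.load(open("w1.pkl","rb")); C2=pickle.load(open("w2.pkl","rb"))
f=cv2.imread("pics/w1.png"); 
g=cv2.cvtColor(f,cv2.COLOR_BGR2HSV)
# square prop / round prop tops
p=ray(C1,[(275,94),(323,87),(327,136),(281,142)],.076); print("sq",p[:,:2],p.mean(0))
print("rd",ray(C1,[(325,321)],.076))
e=ray(C1,[(151,69),(432,29),(204,283),(441,270)],.016); print("shelf",e[:,:2])
for a,b in ((0,1),): d=e[b]-e[a]; print("yaw x-edge",np.arctan2(d[1],d[0]),np.linalg.norm(d))
for a,b in ((0,2),(1,3)): d=e[a]-e[b]; print("yaw y-edge",np.arctan2(-d[0],d[1]))
sq=p.mean(0);rd=ray(C1,[(325,321)],.076)[0];d=sq-rd;print("prop yaw",np.arctan2(-d[0],d[1]),np.linalg.norm(d))
f=cv2.imread("pics/w2.png");h=cv2.cvtColor(f,cv2.COLOR_BGR2HSV)
m=((h[...,0]<12)|(h[...,0]>172))&(h[...,1]>120)&(h[...,2]>40)
n,l,st,ce=cv2.connectedComponentsWithStats(m.astype(np.uint8))
for i in range(1,n):
    if st[i,4]>300:
        c=max(cv2.findContours((l==i).astype(np.uint8),0,1)[0],key=len); print(st[i],ce[i],cv2.fitEllipse(c),ray(C2,[ce[i]],.034))
print("beaker",ray(C2,[(370,234)],.104),"cup",ray(C2,[(221,309)],.068))
c=ray(C2,[(309,287),(323,283),(353,335),(341,340)],.038);print("cone",c[:,:2])
```

```text
sq [[ 0.5059 -0.1034]
 [ 0.5447 -0.0981]
 [ 0.548  -0.1359]
 [ 0.5095 -0.1407]] [ 0.527  -0.1195  0.076 ]
rd [[ 0.5464 -0.3063  0.076 ]]
shelf [[ 0.3816 -0.074 ]
 [ 0.6451 -0.0405]
 [ 0.4121 -0.2918]
 [ 0.6742 -0.2765]]
yaw x-edge 0.12652909797662804 0.26564845032858303
yaw y-edge 0.13924144090630705
yaw y-edge 0.12263389419579102
prop yaw 0.10343141958342854 0.1878279829597022
[ 196  171   58   57 2569] [224.2195 199.0553] ((224.21739196777344, 199.06488037109375), (55.33268737792969, 57.29706573486328), 121.17715454101562) [[0.4654 0.2074 0.034 ]]
[ 340  194   59   68 3052] [367.6848 228.0134] ((367.8522644042969, 228.06661987304688), (55.04676055908203, 69.2594985961914), 154.21275329589844) [[0.6088 0.1788 0.034 ]]
[ 206  273   48   70 1724] [233.7401 304.3283] ((228.68914794921875, 304.989013671875), (47.37239074707031, 67.05152130126953), 4.275844097137451) [[0.4678 0.0934 0.034 ]]
beaker [[0.6018 0.1906 0.104 ]] cup [[0.4643 0.1048 0.068 ]]
cone [[0.5492 0.1157]
 [0.5638 0.1203]
 [0.597  0.0594]
 [0.584  0.0532]]
```

Call:
step_arm(
  motion=[
    [[0,0.008,-0.05,0.02,0,0,0],[0,0.015,-0.098,0.05,0,0,0],[0,0.015,-0.098,0.1,0,0,0],[0,0.015,-0.098,0.108,0,0,0],[0,0.015,-0.098,0.108,0,0,0],[0,0.015,-0.098,0.108,0,0,0]],
  ],
)

```text
time_s: 2.7
tool_pos: [0.4688, 0.2049, 0.1516]
orientation: [0.001, 0.707, 0.707, 0.001]
ft_force: [-0.4, 1.0, 0.1]
finger_gap: 0.999
grip_force: 0.0
```

```bash
cat >> h.py <<'E'
np.set_printoptions(precision=4,suppress=True)
def shot(name):
    C=cam("wrist"); s=env.sense(); f=np.ascontiguousarray(env.grab_frame("wrist")[:,:,::-1]); cv2.imwrite(f"pics/{name}.png",f)
    print("tcp",s["tool_pos"],"yaw",np.degrees(R.from_matrix(q2R(s["orientation"])).as_rotvec()),"q",s["orientation"],"gap",s["finger_gap"],"t",s["time_s"])
    return C,f,s
def terra(f,amin=300):
    h=cv2.cvtColor(f,cv2.COLOR_BGR2HSV)
    m=(((h[...,0]<12)|(h[...,0]>172))&(h[...,1]>120)&(h[...,2]>40)).astype(np.uint8)
    cs=[c for c in cv2.findContours(m,0,1)[0] if cv2.contourArea(c)>amin]
    return [(cv2.boundingRect(c),np.array(cv2.fitEllipse(c)[0]),c) for c in cs]
def totool(s,P): return q2R(s["orientation"]).T@(np.asarray(P,float)-s["tool_pos"])
E
python3 - <<'E'
from h import *
C,f,s=shot("w3")
for b,e,c in terra(f):
    P=ray(C,[e],.034)[0]; print(b,e,"disc?",P,"tool",totool(s,P))
E
```

```text
tcp [0.4688 0.2049 0.1516] yaw [127.25   127.1618   0.226 ] q [0.0009 0.7074 0.7069 0.0013] gap 0.9988469149666638 t 2.7
(265, 381, 86, 46) [306.5108 401.3068] disc? [0.4555 0.0692 0.034 ] tool [-0.1357 -0.0136  0.1175]
(285, 332, 50, 11) [309.5535 337.1346] disc? [0.4586 0.1281 0.034 ] tool [-0.0769 -0.0105  0.1175]
(470, 228, 146, 101) [535.2388 274.2691] disc? [0.6251 0.1795 0.034 ] tool [-0.0254  0.1559  0.1181]
(277, 198, 78, 79) [315.8651 237.3897] disc? [0.4641 0.2079 0.034 ] tool [ 0.0029 -0.0051  0.1176]
```

Call:
step_arm(
  motion=[
    [[0,0.003,-0.005,0.06,0,0,0],[0,0.003,-0.005,0.1,0,0,0],[0,0.003,-0.005,0.11,0,0,0],[0,0.003,-0.005,0.11,0,0,0],[160,0.003,-0.005,0.11,0,0,0],[160,0.003,-0.005,0.11,0,0,0],[160,0.003,-0.005,0.11,0,0,0],[160,0.003,-0.005,0.11,0,0,0]],
  ],
)

```text
time_s: 3.75
tool_pos: [0.4627, 0.2081, 0.0405]
orientation: [0.0, 0.707, 0.707, 0.001]
ft_force: [-0.3, -0.3, 5.1]
finger_gap: 0.646
grip_force: 30.0
```

Call:
step_arm(
  motion=[
    [[160,0,0,-0.04,0,0,0],[160,0,0,-0.1,0,0,0],[160,-0.05,0.01,-0.1,0,0,0],[160,-0.11,0.02,-0.1,0,0,0],[160,-0.17,0.03,-0.1,0,0,0],[160,-0.23,0.04,-0.1,0,0,0],[160,-0.29,0.05,-0.1,0,0,0],[160,-0.35,0.062,-0.1,0,0,0]],
  ],
)

```text
time_s: 4.75
tool_pos: [0.5238, -0.1439, 0.1396]
orientation: [-0.0, 0.707, 0.707, 0.0]
ft_force: [0.8, 0.2, -0.4]
finger_gap: 0.647
grip_force: 30.0
```

Call:
step_arm(
  motion=[
    [[160,-0.05,0.009,0,0,0,0],[160,-0.07,0.012,0,0,0,0],[160,-0.07,0.012,0,0,0,0],[160,-0.07,0.012,0.03,0,0,0],[160,-0.07,0.012,0.03,0,0,0]],
  ],
)

```text
time_s: 5.38
tool_pos: [0.534, -0.2088, 0.1074]
orientation: [-0.003, 0.706, 0.708, -0.0]
ft_force: [-0.2, -0.2, -0.6]
finger_gap: 0.649
grip_force: 30.0
```

Run:
```python
from h import *
C,f,s=shot("w4")
print("held disc TCP row",proj(C,[s["tool_pos"]]))
```

```text
tcp [ 0.534  -0.2088  0.1074] yaw [-126.917  -127.1363    0.083 ] q [-0.0031  0.7065  0.7077 -0.0005] gap 0.6487916024107396 t 5.375
held disc TCP row [[322.8305 321.8157]]
```

View pics/w4.png

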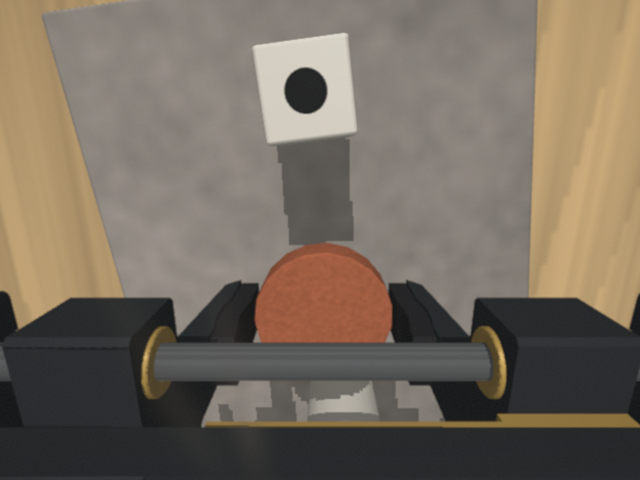

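The disc is held centred at about (323,311). The square prop's top has corners (254,46), (347,34), (357,132) and (268,145).

Run:
```python
from h import *
C=cam("wrist"); s=env.sense(); print(s["tool_pos"],s["orientation"])
p=ray(C,[(254,46),(347,34),(357,132),(268,145)],.076); print("sq",p[:,:2],p.mean(0))
d=p[1]-p[0]+p[2]-p[3]; print("yaw",np.arctan2(d[1],d[0]))
print("disc ctr",ray(C,[(323.5,311)],s["tool_pos"][2]-.007))
```

```text
[ 0.535  -0.2096  0.1088] [-0.0018  0.7065  0.7077 -0.0002]
sq [[ 0.5069 -0.1034]
 [ 0.5446 -0.099 ]
 [ 0.5496 -0.1367]
 [ 0.511  -0.1422]] [ 0.528  -0.1203  0.076 ]
yaw 0.1280112820817955
disc ctr [[ 0.5353 -0.2084  0.1018]]
```

Call:
step_arm(
  motion=[
    [[160,-0.002,0.001,0.04,0,0,0],[160,-0.002,0.001,0.06,0,0,0],[160,-0.002,0.001,0.067,0,0,0],[160,-0.002,0.001,0.069,0,0,0],[160,-0.002,0.001,0.07,0,0,0],[160,-0.002,0.001,0.07,0,0,0]],
  ],
)

```text
time_s: 6.18
tool_pos: [0.5375, -0.2143, 0.0405]
orientation: [0.001, 0.707, 0.707, 0.0]
ft_force: [0.6, -1.2, -1.2]
finger_gap: 0.649
grip_force: 30.0
```

Call:
step_arm(
  motion=[
    [[160,0,0,0.001,0,0,0],[160,0,0,0.002,0,0,0],[160,0,0,0.002,0,0,0]],
  ],
)

```text
time_s: 6.55
tool_pos: [0.5372, -0.2142, 0.0386]
orientation: [0.0, 0.707, 0.707, 0.0]
ft_force: [-2.4, 1.0, 4.7]
finger_gap: 0.647
grip_force: 30.0
```

Call:
step_arm(
  motion=[
    [[0,0,0,0,0,0,0],[0,0,0,0,0,0,0],[0,0,0,0,0,0,0],[0,0,0,-0.04,0,0,0],[0,0,0,-0.1,0,0,0],[0,0,0,-0.12,0,0,0],[0,0,0,-0.12,0,0,0],[0,0,0,-0.12,0,0,0]],
  ],
)

```text
time_s: 7.55
tool_pos: [0.5362, -0.2135, 0.1562]
orientation: [-0.001, 0.707, 0.707, -0.0]
ft_force: [0.4, -0.3, -0.1]
finger_gap: 1.005
grip_force: 0.0
```

Run:
```python
from h import *
C,f,s=shot("w5")
for b,e,c in terra(f): print(b,e,ray(C,[e],.032)[0])
sq=np.array([.5277,-.12,0])
```

```text
tcp [ 0.5362 -0.2135  0.1562] yaw [-127.1942 -127.1884    0.0407] q [-0.0011  0.7071  0.7071 -0.0002] gap 1.0054994289633243 t 7.55
(287, 202, 77, 77) [324.9381 240.2529] [ 0.5374 -0.2144  0.032 ]
```

Call:
step_arm(
  motion=[
    [[0,0.06,0.01,0,0,0,0],[0,0.12,0.02,0,0,0,0],[0,0.18,0.03,-0.02,0,0,0],[0,0.24,0.04,-0.04,0,0,0],[0,0.3,0.05,-0.04,0,0,0],[0,0.36,0.06,-0.04,0,0,0],[0,0.4,0.067,-0.04,0,0,0],[0,0.4,0.067,-0.04,0,0,0]],
  ],
)

```text
time_s: 8.6
tool_pos: [0.6029, 0.1888, 0.1954]
orientation: [-0.001, 0.706, 0.709, -0.001]
ft_force: [-0.2, -0.1, -0.7]
finger_gap: 1.002
grip_force: 0.0
```

Run:
```python
from h import *
C,f,s=shot("w6")
for b,e,c in terra(f): print(b,e,ray(C,[e],.104)[0])
```

```text
tcp [0.6029 0.1888 0.1954] yaw [-126.9223 -127.4479    0.2006] q [-0.0012  0.7056  0.7086 -0.0011] gap 1.0018629946926005 t 8.6
(112, 291, 67, 51) [143.3725 311.1866] [0.4812 0.1466 0.104 ]
(288, 197, 71, 87) [322.9458 242.1759] [0.6026 0.1956 0.104 ]
```

View pics/w6.png

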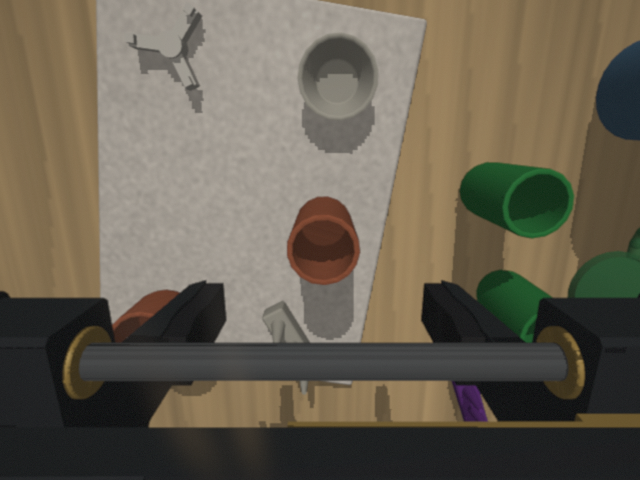

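The beaker's rim is centred at (323.5,248), spanning columns 288–359. The cone pack is at (283,330) and the dish at (338,76), clear of the fingers. Computed beaker: (0.603,0.192).

Call:
step_arm(
  motion=[
    [[0,0.005,-0.001,0.02,0,0,0],[0,0.005,-0.001,0.06,0,0,0],[0,0.005,-0.001,0.1,0,0,0],[0,0.005,-0.001,0.117,0,0,0],[0,0.005,-0.001,0.117,0,0,0]],
  ],
)

```text
time_s: 9.28
tool_pos: [0.6018, 0.19, 0.0789]
orientation: [-0.001, 0.708, 0.707, -0.001]
ft_force: [-0.0, -0.3, 0.6]
finger_gap: 1.0
grip_force: 0.0
```

Call:
step_arm(
  motion=[
    [[180,0,0,0,0,0,0],[180,0,0,0,0,0,0],[180,0,0,0,0,0,0],[180,0,0,0,0,0,0],[180,0,0,0,0,0,0]],
  ],
)

```text
time_s: 9.9
tool_pos: [0.6031, 0.1911, 0.0812]
orientation: [0.0, 0.707, 0.707, 0.0]
ft_force: [-1.1, -0.0, 2.8]
finger_gap: 0.534
grip_force: 30.5
```

Call:
step_arm(
  motion=[
    [[180,0,0,-0.04,0,0,0],[180,0,0,-0.09,0,0,0],[180,-0.05,-0.008,-0.09,0,0,0],[180,-0.11,-0.018,-0.09,0,0,0],[180,-0.17,-0.028,-0.09,0,0,0],[180,-0.23,-0.038,-0.09,0,0,0],[180,-0.29,-0.048,-0.09,0,0,0],[180,-0.34,-0.056,-0.09,0,0,0]],
  ],
)

```text
time_s: 10.9
tool_pos: [0.546, -0.151, 0.1703]
orientation: [-0.0, 0.707, 0.707, -0.0]
ft_force: [1.0, -0.3, -2.8]
finger_gap: 0.539
grip_force: 30.5
```

Call:
step_arm(
  motion=[
    [[180,-0.04,-0.006,0,0,0,0],[180,-0.065,-0.01,0,0,0,0],[180,-0.065,-0.01,0,0,0,0],[180,-0.065,-0.01,0.03,0,0,0],[180,-0.065,-0.01,0.05,0,0,0],[180,-0.065,-0.01,0.05,0,0,0],[180,-0.065,-0.01,0.05,0,0,0]],
  ],
)

```text
time_s: 11.78
tool_pos: [0.5375, -0.2135, 0.1214]
orientation: [0.0, 0.707, 0.707, 0.0]
ft_force: [-0.3, 0.4, -2.3]
finger_gap: 0.539
grip_force: 30.5
```

Run:
```python
from h import *
C,f,s=shot("w7"); z=s["tool_pos"][2]
for b,e,c in terra(f): print(b,e)
cv2.imwrite("pics/side1.png",env.grab_frame("side")[:,:,::-1])
```

```text
tcp [ 0.5375 -0.2135  0.1214] yaw [127.204  127.3048   0.0237] q [0.0003 0.7068 0.7074 0.0001] gap 0.5394677545540693 t 11.775
(262, 381, 124, 35) [323.1284 395.3523]
(254, 210, 140, 133) [323.1319 289.7539]
```

View pics/w7.png

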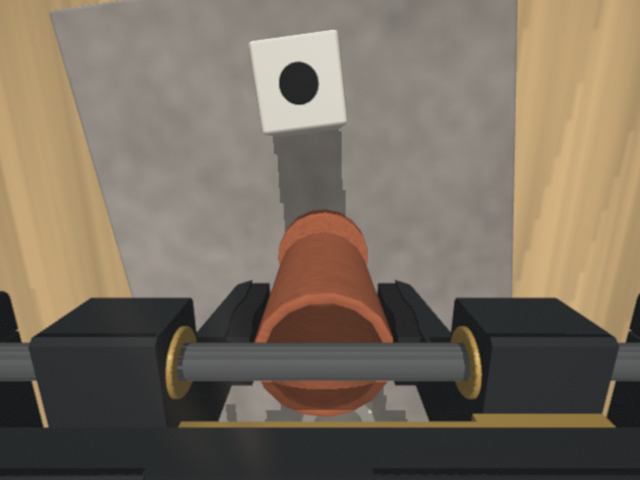

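The beaker's rim spans columns 254–394 and rows about 292–416. The disc's edge shows beneath it at row 211.

Run:
```python
from h import *
C=cam("wrist"); s=env.sense(); z=s["tool_pos"][2]+.0228
a=ray(C,[(324,292),(324,416),(254,352),(394,352)],z); print(s["tool_pos"],a,a[:2].mean(0),a[2:].mean(0))
print("disc edge",ray(C,[(323,211)],.032)+[0,-.029,0])
```

```text
[ 0.5378 -0.214   0.1219] [[ 0.5382 -0.1911  0.1447]
 [ 0.5382 -0.2385  0.1447]
 [ 0.5148 -0.2127  0.1447]
 [ 0.5616 -0.2128  0.1447]] [ 0.5382 -0.2148  0.1447] [ 0.5382 -0.2128  0.1447]
disc edge [[ 0.5379 -0.2157  0.032 ]]
```

Call:
step_arm(
  motion=[
    [[180,-0.001,0,0.012,0,0,0],[180,-0.001,0,0.02,0,0,0],[180,-0.001,0,0.024,0,0,0],[180,-0.001,0,0.025,0,0,0],[180,-0.001,0,0.026,0,0,0],[180,-0.001,0,0.026,0,0,0]],
  ],
)

```text
time_s: 12.62
tool_pos: [0.5371, -0.2151, 0.0952]
orientation: [0.0, 0.707, 0.707, -0.0]
ft_force: [-2.6, 0.8, 2.5]
finger_gap: 0.538
grip_force: 30.1
```

Call:
step_arm(
  motion=[
    [[0,0,0,0,0,0,0],[0,0,0,0,0,0,0],[0,0,0,0,0,0,0],[0,0,0,-0.02,0,0,0],[0,0,0,-0.07,0,0,0],[0,0,0,-0.11,0,0,0],[0,0,0,-0.11,0,0,0],[0,0,0,-0.11,0,0,0]],
  ],
)

```text
time_s: 13.62
tool_pos: [0.5369, -0.2149, 0.2051]
orientation: [0.0, 0.707, 0.707, 0.0]
ft_force: [0.7, 0.1, -0.4]
finger_gap: 0.998
grip_force: 0.0
```

Run:
```python
from h import *
C,f,s=shot("w8")
for b,e,c in terra(f): print(b,e,ray(C,[e],.118)[0])
```

```text
tcp [ 0.5369 -0.2149  0.2051] yaw [127.2595 127.2616   0.0061] q [0.0002 0.7071 0.7071 0.    ] gap 0.9981473218633166 t 13.625
(287, 191, 73, 100) [323.004  241.8699] [ 0.5369 -0.2067  0.118 ]
```

Call:
step_arm(
  motion=[
    [[0,0.06,-0.015,0,0,0,0],[0,0.12,-0.03,0,0,0,0],[0,0.18,-0.045,0,0,0,0],[0,0.24,-0.06,0.02,0,0,0],[0,0.29,-0.073,0.04,0,0,0],[0,0.315,-0.073,0.04,0,0,0],[0,0.315,-0.073,0.04,0,0,0],[0,0.315,-0.073,0.04,0,0,0]],
  ],
)

```text
time_s: 14.68
tool_pos: [0.4638, 0.0995, 0.1642]
orientation: [-0.0, 0.707, 0.707, -0.001]
ft_force: [-0.3, -0.3, 0.1]
finger_gap: 1.001
grip_force: 0.0
```

Run:
```python
from h import *
C,f,s=shot("w9")
for b,e,c in terra(f): print(b,e,ray(C,[e],.068)[0])
```

```text
tcp [0.4638 0.0995 0.1642] yaw [-127.247 -127.265    0.093] q [-0.0003  0.7071  0.7072 -0.0005] gap 1.0007406264900653 t 14.675
(269, 199, 92, 98) [314.7906 248.423 ] [0.4583 0.1007 0.068 ]
```

View pics/w9.png

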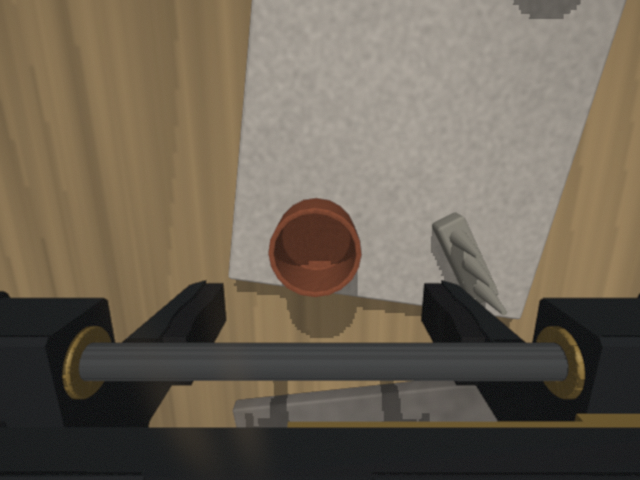

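The cup's rim is centred at (315,251). The cone pack runs from (447,222) to (500,312), clear of the right finger. Computed cup: (0.4583,0.099).

Call:
step_arm(
  motion=[
    [[0,0,-0.0055,0.03,0,0,0],[0,0,-0.0055,0.08,0,0,0],[0,0,-0.0055,0.114,0,0,0],[0,0,-0.0055,0.116,0,0,0],[0,0,-0.0055,0.116,0,0,0],[140,0,-0.0055,0.116,0,0,0],[140,0,-0.0055,0.116,0,0,0],[140,0,-0.0055,0.116,0,0,0]],
  ],
)

```text
time_s: 15.72
tool_pos: [0.459, 0.1, 0.0495]
orientation: [0.0, 0.707, 0.707, 0.0]
ft_force: [-1.4, -0.4, 7.2]
finger_gap: 0.698
grip_force: 30.0
```

Call:
step_arm(
  motion=[
    [[140,0,0,0,0,0,0],[140,0,0,0,0,0,0]],
  ],
)

```text
time_s: 15.98
tool_pos: [0.459, 0.1, 0.0495]
orientation: [0.0, 0.707, 0.707, 0.0]
ft_force: [-0.6, -0.5, 7.9]
finger_gap: 0.696
grip_force: 29.9
```

Call:
step_arm(
  motion=[
    [[140,0,0,-0.04,0,0,0],[140,0,0,-0.09,0,0,0],[140,-0.04,0.03,-0.1,0,0,-3],[140,-0.08,0.06,-0.1,0,0,-7],[140,-0.12,0.09,-0.1,0,0,-7],[140,-0.16,0.12,-0.1,0,0,-7],[140,-0.2,0.15,-0.1,0,0,-7],[140,-0.2085,0.159,-0.1,0,0,-7]],
  ],
)

```text
time_s: 16.98
tool_pos: [0.6186, -0.111, 0.1484]
orientation: [0.0, 0.664, 0.748, -0.0]
ft_force: [0.4, 0.7, -0.8]
finger_gap: 0.699
grip_force: 30.0
```

Call:
step_arm(
  motion=[
    [[140,0,0,0.03,0,0,0],[140,0,0,0.05,0,0,0],[140,0,0,0.05,0,0,0],[140,0,0,0.05,0,0,0]],
  ],
)

```text
time_s: 17.48
tool_pos: [0.6178, -0.108, 0.0994]
orientation: [0.0, 0.662, 0.749, 0.0]
ft_force: [0.6, -0.9, -1.0]
finger_gap: 0.7
grip_force: 30.0
```

Run:
```python
from h import *
C,f,s=shot("w10")
for b,e,c in terra(f): print(b,e,ray(C,[e],s["tool_pos"][2]+.0185)[0])
```

```text
tcp [ 0.6178 -0.108   0.0994] yaw [119.2032 134.8322   0.0203] q [0.0003 0.6624 0.7492 0.0001] gap 0.6999929141301212 t 17.475
(195, 385, 34, 42) [212.7842 406.4793] [ 0.5809 -0.137   0.1179]
(245, 381, 158, 40) [323.1635 398.7707] [ 0.6204 -0.1288  0.1179]
(236, 239, 175, 104) [323.1224 299.1656] [ 0.6156 -0.0898  0.1179]
```

View pics/w10.png

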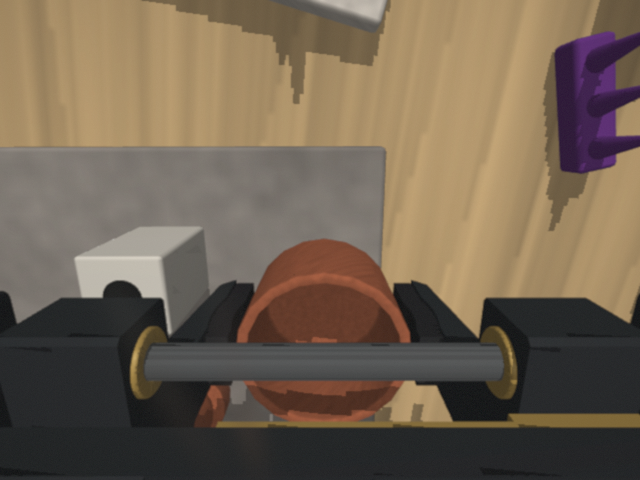

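The cup is held centred at (323,348), aligned with the shelf edges. The square prop is about 40 mm in front of it (left side), and the purple pack at (590,100) is clear.

Call:
step_arm(
  motion=[
    [[140,0,0,0.03,0,0,0],[140,0,0,0.045,0,0,0],[140,0,0,0.05,0,0,0],[140,0,0,0.051,0,0,0],[140,0,0,0.052,0,0,0],[140,0,0,0.052,0,0,0]],
  ],
)

```text
time_s: 18.27
tool_pos: [0.6182, -0.1087, 0.0476]
orientation: [0.001, 0.663, 0.749, 0.0]
ft_force: [1.3, -0.5, 0.9]
finger_gap: 0.699
grip_force: 30.0
```

Call:
step_arm(
  motion=[
    [[140,0,0,0.001,0,0,0],[140,0,0,0.001,0,0,0],[35,0,0,0.001,0,0,0],[35,0,0,0.001,0,0,0],[35,0,0,0.001,0,0,0],[35,0,0,-0.03,0,0,0],[35,0,0,-0.09,0,0,0],[35,0,0,-0.12,0,0,0]],
  ],
)

```text
time_s: 19.27
tool_pos: [0.6188, -0.109, 0.1701]
orientation: [0.002, 0.663, 0.749, 0.001]
ft_force: [0.8, -0.7, 0.2]
finger_gap: 0.862
grip_force: 0.0
```

Call:
step_arm(
  motion=[
    [[35,0,0,0,0,0,0],[35,0,0,0,0,0,0]],
  ],
)

```text
time_s: 19.52
tool_pos: [0.6167, -0.1082, 0.1652]
orientation: [-0.001, 0.663, 0.749, -0.0]
ft_force: [-0.0, -0.2, -0.0]
finger_gap: 0.863
grip_force: 0.0
```

Run:
```python
from h import *
C,f,s=shot("w11")
for b,e,c in terra(f): print(b,e,ray(C,[e],.066)[0])
```

```text
tcp [ 0.6167 -0.1082  0.1652] yaw [-119.1977 -134.723     0.0691] q [-0.001   0.6626  0.7489 -0.0004] gap 0.8632152580715821 t 19.525
(169, 382, 59, 45) [199.5841 405.2423] [ 0.5385 -0.2426  0.066 ]
(281, 200, 91, 97) [325.6005 248.8835] [ 0.6182 -0.1079  0.066 ]
```

Call:
step_arm(
  motion=[
    [[100,0.05,-0.005,0,0,0,-5],[100,0.1,-0.01,0,0,0,-11],[100,0.15,-0.015,0,0,0,-17],[100,0.195,-0.019,0,0,0,-22],[100,0.199,-0.019,0.01,0,0,-22],[100,0.199,-0.019,0.01,0,0,-22],[100,0.199,-0.019,0.01,0,0,-22]],
  ],
)

```text
time_s: 20.45
tool_pos: [0.5744, 0.0855, 0.156]
orientation: [-0.0, 0.508, 0.861, -0.0]
ft_force: [0.8, 1.1, -0.2]
finger_gap: 0.606
grip_force: 0.0
```

Run:
```python
from h import *
C,f,s=shot("w12")
print(proj(C,[s["tool_pos"]]))
```

```text
tcp [0.5744 0.0855 0.156 ] yaw [ -91.475  -154.9619    0.0748] q [-0.0005  0.5083  0.8612 -0.0004] gap 0.6060546356591061 t 20.45
[[323.0501 321.6254]]
```

View pics/w12.png

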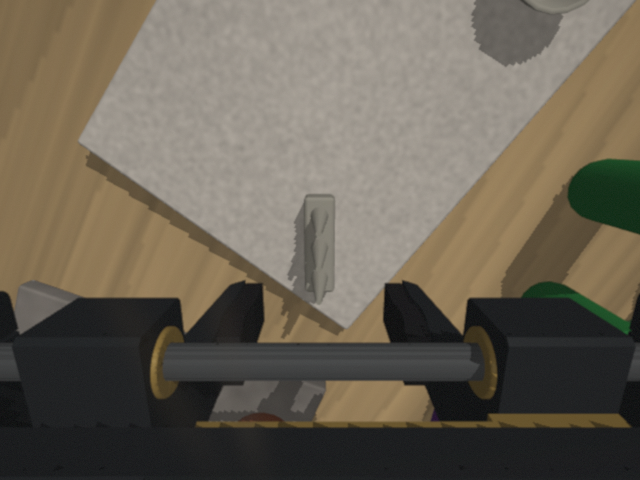

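The cone pack's bar lies vertical in the image, columns 305–335 and rows 195–292, so it is aligned with the pads. Its centre is at (320,243).

Run:
```python
from h import *
C=cam("wrist"); s=env.sense()
for p in [(320,195),(320,243),(320,292),(305,240),(335,240)]:
    P=ray(C,[p],.038)[0]; print(P,totool(s,P))
```

```text
[0.5567 0.1132 0.038 ] [ 0.033  -0.0022  0.1183]
[0.5733 0.0829 0.038 ] [-0.0015 -0.0023  0.1183]
[0.5916 0.0496 0.038 ] [-0.0396 -0.0024  0.1183]
[0.5628 0.0797 0.038 ] [ 0.0007 -0.013   0.1183]
[0.5817 0.0901 0.038 ] [0.0007 0.0085 0.1183]
```

Call:
step_arm(
  motion=[
    [[100,-0.003,-0.002,0.04,0,0,0],[100,-0.003,-0.002,0.09,0,0,0],[100,-0.003,-0.002,0.112,0,0,0],[100,-0.003,-0.002,0.113,0,0,0],[100,-0.003,-0.002,0.113,0,0,0],[240,-0.003,-0.002,0.113,0,0,0],[240,-0.003,-0.002,0.113,0,0,0],[240,-0.003,-0.002,0.113,0,0,0]],
  ],
)

```text
time_s: 21.5
tool_pos: [0.5745, 0.0832, 0.0444]
orientation: [0.0, 0.507, 0.862, 0.0]
ft_force: [0.3, -0.2, 0.4]
finger_gap: 0.286
grip_force: 0.0
```

Call:
step_arm(
  motion=[
    [[240,0,0,0,0,0,0],[240,0,0,0,0,0,0]],
  ],
)

```text
time_s: 21.75
tool_pos: [0.5743, 0.0832, 0.0442]
orientation: [0.0, 0.507, 0.862, 0.0]
ft_force: [-1.2, -0.2, 4.3]
finger_gap: 0.249
grip_force: 30.0
```

Call:
step_arm(
  motion=[
    [[240,0,0,-0.05,0,0,0],[240,0,0,-0.11,0,0,0],[240,-0.03,-0.028,-0.125,0,0,3],[240,-0.07,-0.066,-0.125,0,0,7],[240,-0.11,-0.104,-0.125,0,0,11],[240,-0.15,-0.141,-0.125,0,0,15],[240,-0.19,-0.179,-0.125,0,0,19],[240,-0.22,-0.207,-0.125,0,0,21.8]],
  ],
)

```text
time_s: 22.75
tool_pos: [0.4988, -0.2116, 0.1685]
orientation: [-0.0, 0.662, 0.749, -0.0]
ft_force: [1.2, -0.4, -0.8]
finger_gap: 0.246
grip_force: 30.0
```

Run:
```python
from h import *
C,f,s=shot("w13")
print("to target",totool(s,[.474,-.3145,.0422]))
```

```text
tcp [ 0.4988 -0.2116  0.1685] yaw [-119.2371 -134.8367    0.0128] q [-0.      0.6624  0.7491 -0.0001] gap 0.24632459272368373 t 22.75
to target [-0.099  -0.0372  0.1263]
```

Call:
step_arm(
  motion=[
    [[240,-0.05,-0.019,0,0,0,0],[240,-0.1,-0.038,0,0,0,0],[240,-0.1,-0.038,0.03,0,0,0],[240,-0.1,-0.038,0.08,0,0,0],[240,-0.1,-0.038,0.08,0,0,0],[240,-0.1,-0.038,0.08,0,0,0]],
  ],
)

```text
time_s: 23.55
tool_pos: [0.4752, -0.3138, 0.0899]
orientation: [0.0, 0.661, 0.75, -0.0]
ft_force: [0.8, -0.2, 0.4]
finger_gap: 0.246
grip_force: 30.0
```

Run:
```python
from h import *
C,f,s=shot("w14")
print("to target",totool(s,[.474,-.3145,.0422]))
S=env.grab_frame("scene")[:,:,::-1]; c=S[170:350,50:320]; cv2.imwrite("pics/sc1.png",cv2.resize(c,None,fx=2.9,fy=2.9,interpolation=2))
```

```text
tcp [ 0.4752 -0.3138  0.0899] yaw [118.9667 135.0074  -0.0039] q [ 0.0005  0.6611  0.7503 -0.    ] gap 0.24586603939370352 t 23.55
to target [-0.0005 -0.0013  0.0477]
```

View pics/sc1.png

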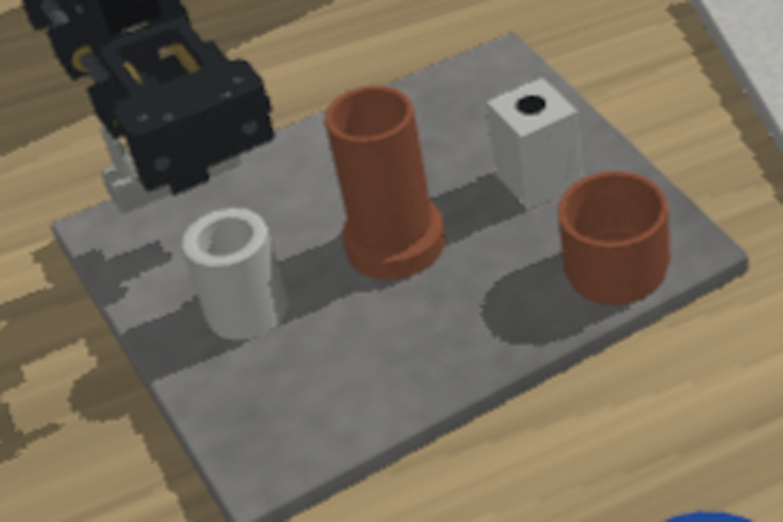

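View pics/w14.png

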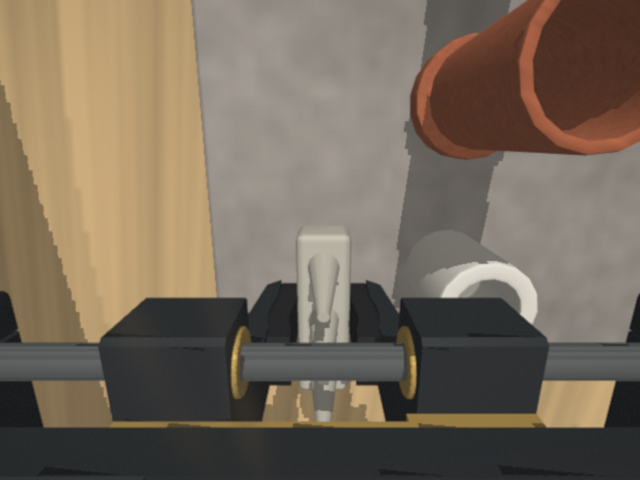

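In the scene view, the beaker stands on the disc and the cup stands behind the square prop. In the wrist view, the pack is held parallel to the front edge, and the round prop's top is centred at about (489,308).

Run:
```python
from h import *
C=cam("wrist"); s=env.sense()
P=ray(C,[(489.5,308),(442,308),(537,308)],.076); print(P)
y=.127; Rz=np.array([[np.cos(y),np.sin(y)],[-np.sin(y),np.cos(y)]])
print("tcp rel rd in shelf", Rz@(s["tool_pos"]-P[0])[:2]); print("bar end", totool(s,ray(C,[(324,229)],s["tool_pos"][2]-.006)[0]),s["tool_pos"])
```

```text
[[ 0.5486 -0.3069  0.076 ]
 [ 0.5279 -0.3095  0.076 ]
 [ 0.5693 -0.3043  0.076 ]]
tcp rel rd in shelf [-0.0731  0.0017]
bar end [0.0364 0.0005 0.0059] [ 0.4759 -0.3145  0.0911]
```

Call:
step_arm(
  motion=[
    [[240,0,0,0.03,0,0,0],[240,0,0,0.042,0,0,0],[240,0,0,0.046,0,0,0],[240,0,0,0.047,0,0,0],[240,0,0,0.048,0,0,0],[240,0,0,0.048,0,0,0]],
  ],
)

```text
time_s: 24.4
tool_pos: [0.4751, -0.3141, 0.0422]
orientation: [0.001, 0.661, 0.75, -0.0]
ft_force: [-2.1, 1.2, 5.2]
finger_gap: 0.241
grip_force: 30.0
```

Call:
step_arm(
  motion=[
    [[130,0,0,0,0,0,0],[130,0,0,0,0,0,0],[130,0,0,0,0,0,0],[130,0,0,0,0,0,0],[130,0,0,-0.02,0,0,0],[130,0,0,-0.06,0,0,0],[130,0,0,-0.12,0,0,0],[130,0,0,-0.17,0,0,0]],
  ],
)

```text
time_s: 25.4
tool_pos: [0.4748, -0.3138, 0.2145]
orientation: [0.001, 0.661, 0.75, -0.0]
ft_force: [1.2, 0.1, 0.2]
finger_gap: 0.485
grip_force: 0.0
```

Call:
step_arm(
  motion=[
    [[130,0.06,0.0,-0.02,0,0,0],[130,0.1,0,-0.03,0,0,0],[130,0.1,0,-0.03,0,0,0],[130,0.1,0,-0.03,0,0,0]],
  ],
)

```text
time_s: 25.9
tool_pos: [0.4623, -0.2149, 0.2417]
orientation: [0.001, 0.661, 0.75, -0.0]
ft_force: [0.6, -0.1, -1.0]
finger_gap: 0.486
grip_force: 0.0
```

Run:
```python
from h import *
C,f,s=shot("w15")
for b,e,c in terra(f): print(b,e)
S=env.grab_frame("scene")[:,:,::-1]; c=S[100:350,50:500]; cv2.imwrite("pics/sc2.png",cv2.resize(c,None,fx=1.7,fy=1.7,interpolation=2))
```

```text
tcp [ 0.4623 -0.2149  0.2417] yaw [118.9407 134.9676  -0.0223] q [ 0.0009  0.6612  0.7502 -0.0001] gap 0.4861254360430436 t 25.9
(370, 196, 84, 86) [411.4308 238.8214]
(472, 83, 97, 79) [521.3312 122.8588]
```

View pics/w15.png

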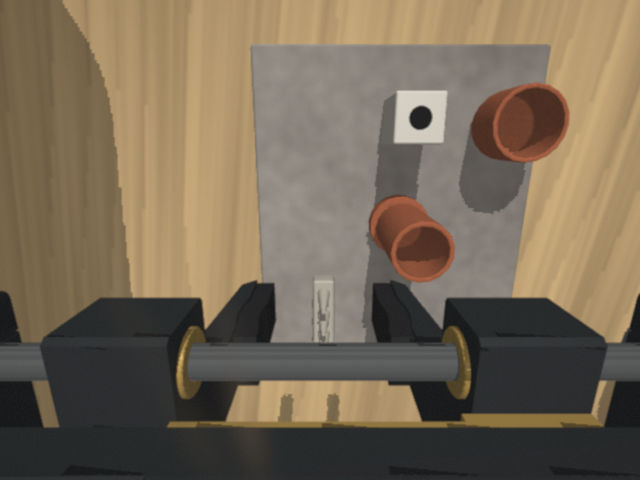

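View pics/sc2.png

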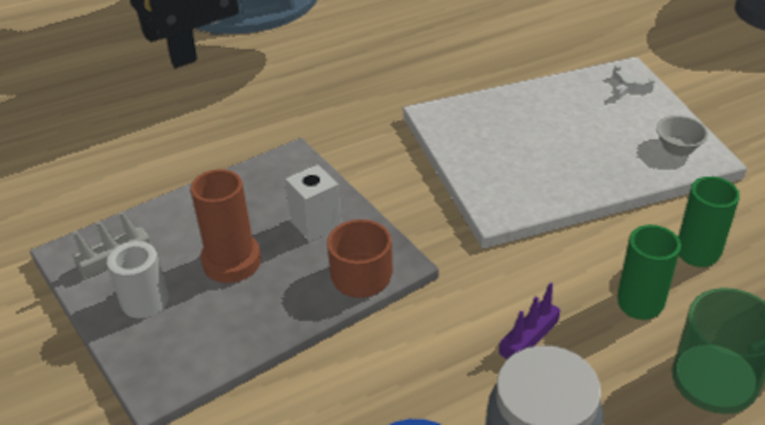

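The final views show the beaker on the disc, the cup behind the square prop and the cone pack in front of the round prop. The dish and stilt are undisturbed, and the arm is clear of everything.

```bash
python3 -c "
from rig import env
print(env.close_job())"
```

```text
the job is handed in; nothing more can be done
None
```

The kiln shelf is set out as specified and the job is handed in after about 26 s of the 106 s allowed. By my last camera measurements every piece is within tolerance, but the hand-in returned no verdict.

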